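Stow the tea tin in the nested pots and put the glass lid on

ROBOT

A 7-joint arm with a two-finger parallel gripper is mounted at the origin on the work surface. World frame = base frame: x ahead of the robot, y to its left, z up, the work surface at z = 0. Lengths are in m, angles in rad, forces in N, time in s.
With the tool pointing down it reaches from about 0.425 to 0.925 m from the base axis. Payload 6.8 kg.
Tool frame: the origin (TCP) lies where the fingers leave the gripper's body, on its centre line; the fingertips stand 73 mm ahead of it and the grasp point (between the pads) lies 54 mm ahead of it; z points along the fingers, y is the direction in which the jaws open and shut (so a half turn about z gives the same grasp; the last joint's range is limited). The gripper opens to 85 mm and grips with 20 to 120 N. Pads are 22 mm wide; open, the fingers measure 114 mm over their backs; the gripper's body (76 mm by 85 mm) begins 54 mm behind the grasp point. The pads swing forward as they close: fully open they stand 13 mm farther back than shut.
Start: joints at [-1.376, 0.477, 0.022, 1.555, -0.011, 1.109, -0.083], TCP at [0.201, 0.644, 0.304] pointing down, gripper open.
Joint ranges: [-2.96, 2.96], [-0.34, 2.1], [-1.41, 1.46], [0.24, 2.44], [-1.37, 4.51], [0.17, 1.92], [-2.96, 2.96]. Speed limits (rad/s): [2.39, 2.39, 3.14, 3.14, 3.14, 3.14, 3.14].

INTERFACE

Orientations are given as a unit quaternion [x, y, z, w].
In Python, from cell import robot, grab_frame gives the robot as it stands.
- The arm moves only by the tool drive_tool, never from a script. Its argument "rows" is a list that holds one entry, the list of rows, each a list of 7 numbers: the shift along the tool's x, y, z in cm, then the turn, a rotation vector about the tool's x, y, z in rad, then the opening, from -1 (shut) to 1 (fully open). A call has 1 to 20 rows; each row shifts and turns the pose as measured when the row begins, along the tool's axes as they then stand; what a row does not reach is not made up. A row lasts 1/12 s, in which the tool goes at most 41.7 mm and 7.16 degrees, less where a joint would pass 70% of its speed; a pose out of reach is approached as far as the arm can. A call with a gripper value outside its range is refused whole. The fingers move at their own pace and stop on an object; "force" is the grip in N (left out, the last holds). Time passes only in rows, so rows that do not move let the fingers close. It gives the time, the measured TCP pose, the force and the opening at its end, in the units of the state.
- robot.get_obs(): the state, without advancing time (a new reading comes with each control period).
- grab_frame(name): name is "side" or "top"; returns a dict with "color" (420x560x3 uint8, blue, green, red), "K" (3x3 intrinsics, pixels), "R" (3x3) and "t" (3): a world point X has camera coordinates R X + t. Camera axes: x right, y down, z forward; pixel columns grow to the right and rows downward; lengths in m; the calibration is good to about 2 mm. A picture is of the moment at which its call begins. There is no depth.
- robot.hand_in(): hands the job in, once; it reports no verdict.
The state is a dict: "time": time; "joint_positions": joint angles; "dq": joint speeds; "tau": joint torques, N m; "tool_pos": TCP position; "tcp_rot": TCP orientation; "wrist_force": force on the tool from outside, world axes, zero at the start; "torque": the same for the moment, N m; "grip_width": finger opening in m.
Only numpy, scipy, OpenCV 4.12 (cv2) and the standard library are available. Lean on these libraries where they do the work, as an engineer would, in place of code of your own. Each camera call takes 0.05 s, during which the arm holds its last target.

TASK

Pack the pot set for the move: stand the short tea tin upright inside the nested aluminium pots, then close the set with the large glass lid that fits it, knob up. Set the glass lid down gently so that it sits level and fully home on the outer pot's rim, without dropping it.

Things in the scene. Friction and masses are not known exactly. Their poses are not given: they have to be found in the camera images.
- tin_mid (a point): Centre (half-way up) of the short closed aluminium tea tin, a plain upright cylinder 50 mm in diameter and 70 mm high, about 120 g, standing loose on the board (its z axis is up). A taller tin, 50 mm in diameter and 120 mm high, is a bystander.
- pot_rim (a point): Centre of the mouth of three nested aluminium pots at the outer rim, 100 mm above the board; z up. The set stands firm. Outer pot: 180 mm outside, 174 mm inside diameter. The inner pots' rims lie 11 and 15 mm below this point; the innermost is 142 mm inside, its flat floor 88 mm below this point. Wire ears at x and -x of this frame reach 116 mm from the axis, 21 mm below the rim.
- lid: Large round glass lid, steel edge band and knob, 188 mm across, about 350 g, knob up on the board. Origin: centre of its underside, z up. A conical lip 8 mm deep (144 mm across below, 168 mm at the flange) drops into the outer pot and centres it; fully home, the flange rests on the rim and the origin is 8 mm below the rim. A similar lid 130 mm across is a bystander and does not fit.
- lid_knob (a point): Centre of the large lid's steel knob, 48 mm above the origin of lid on its axis: an upright cylinder 32 mm in diameter and 24 mm high on a 16 mm stem; the glass below is 26 mm under this point. Any yaw of grasp will do.
Not all that is in view belongs to the job. Several things look just like the part that bears pot_rim: the one meant starts farthest to the robot's left. What is shaped like the lid but turquoise is not meant.

How it is judged:
On the way:
1. the short tin stands inside the innermost pot (horizontal distance between tin_mid and pot_rim below 0.052 m and z of tin_mid in the frame of pot_rim below -0.045 m and angle between tin_mid's own z axis and vertical below 0.17 rad), for 0.2 s.
At the end, for the whole second after the job is handed in: The short tin stands upright (within 10 degrees) on the floor of the innermost pot; the large lid lies knob up on the outer pot with its lip inside the rim, centred within 12 mm, level within 3 degrees, its origin 5 to 12 mm below the rim, at rest (all of step 1 and horizontal distance between lid and pot_rim below 0.012 m and z of lid in the frame of pot_rim between -0.012 and -0.005 m and angle between lid's own z axis and vertical below 0.05 rad and linear speed of lid below 0.02 m/s); the robot touches nothing.
It fails at once if the glass lid is dropped (falls freely by more than about 13 mm) (linear speed of lid above 0.5 m/s and contact force between the fingers and lid below 0.1 N).
It also fails if it takes over 64 s, if anything falls off the work surface, if the arm or the gripper's body presses on something with over 40 N, if the wrist force passes 120 N, or if a joint passes its speed limit or range.

## Working session

There is one attempt and no reset: what is moved stays moved. The work goes in short steps, Python scripts to look and compute and a tool call to move; the robot and the scene stay as the last step left them, time stands still between calls to the robot, and variables do not carry over. Pictures are saved under pics/ and viewed, and the job is handed in when it is done.

Besides the shell and the picture viewer there is one more tool, called after "Emit:" in YAML: its name, and indented under it one key for each argument. drive_tool: Moves the arm, as the interface text tells. Its arguments: {"type":"object","properties":{"rows":{"type":"array"},"force":{"type":"number"}},"required":["rows"]}

```bash
mkdir -p pics; ls
python3 - <<'E'
from cell import robot, grab_frame
import cv2
o=robot.get_obs()
print({k:o[k] for k in("time","tool_pos","tcp_rot","grip_width","wrist_force")})
for n in("side","top"):
    f=grab_frame(n); cv2.imwrite(f"pics/{n}0.png",f["color"]); print(n,f["K"],f["R"],f["t"])
E
```

```text
pics
{'time': 0.0, 'tool_pos': array([0.20113446, 0.64386069, 0.30292637]), 'tcp_rot': array([ 1.50810238e-01,  9.88562310e-01, -9.07599354e-04, -8.71528621e-05]), 'grip_width': 0.08547336061583685, 'wrist_force': array([ 0.78511053, -0.11527963, -0.02706842])}
side [[414.29221936   0.         281.63906973]
 [  0.         414.29221936 208.02864434]
 [  0.           0.           1.        ]] [[ 7.04212528e-01 -7.09989211e-01  1.86083669e-04]
 [-5.21308385e-01 -5.17244760e-01 -6.78745479e-01]
 [ 4.81998218e-01  4.77884063e-01 -7.34373570e-01]] [-0.33087872  0.29295414  0.79590858]
top [[411.49546031   0.         273.42408476]
 [  0.         411.49546031 209.82041061]
 [  0.           0.           1.        ]] [[ 0.01400251 -0.99950652 -0.02811832]
 [-0.98132046 -0.00834075 -0.19219932]
 [ 0.19186995  0.03028436 -0.980953  ]] [0.01892571 0.4729596  0.981758  ]
```

View pics/side0.png

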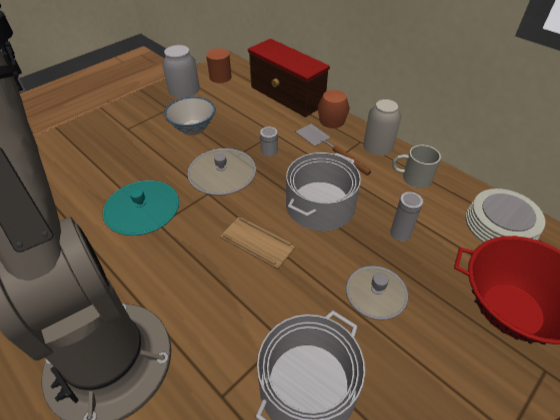

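View pics/top0.png

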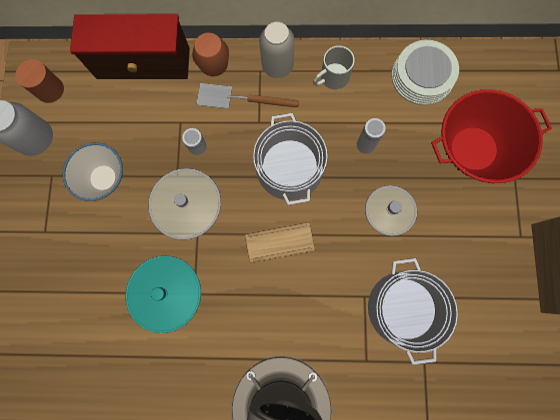

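The side view shows the base at lower left. The nested pots meant are at (322,190), with a second set at (310,375). The short tin is at (269,140), the large glass lid at (222,170), the turquoise one at (141,206) and the small lid at (377,291). The top view has the target pots at (290,158), the short tin at (193,140), the lid at (184,204), and the wooden board at (280,242), which looks flat. I'll zoom in.

Run:
```python
import cv2,numpy as np
t=cv2.imread("pics/top0.png");s=cv2.imread("pics/side0.png")
def c(im,x,y,w,h,k):
    return cv2.resize(im[y:y+h,x:x+w],None,fx=k,fy=k,interpolation=cv2.INTER_CUBIC)
cv2.imwrite("pics/ztop.png",c(t,140,105,200,145,4))
cv2.imwrite("pics/zside.png",c(s,180,110,190,130,4))
```

```text
(no output)
```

View pics/ztop.png

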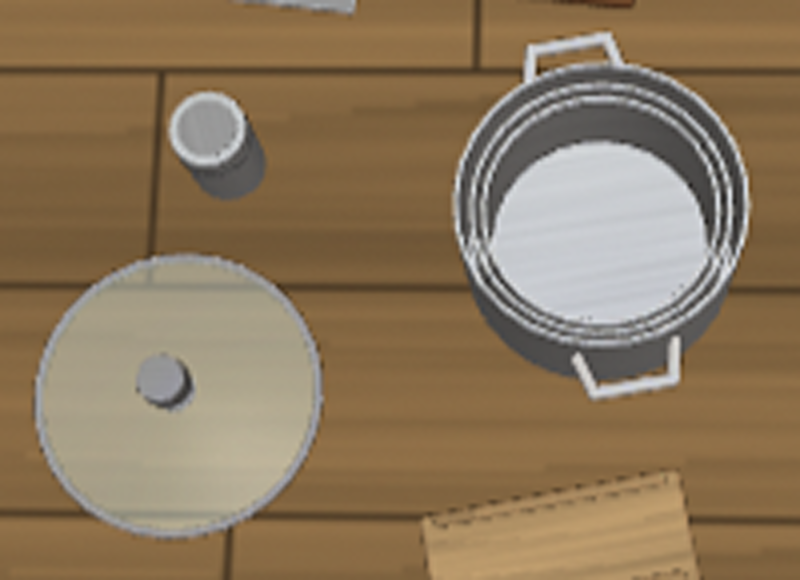

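View pics/zside.png

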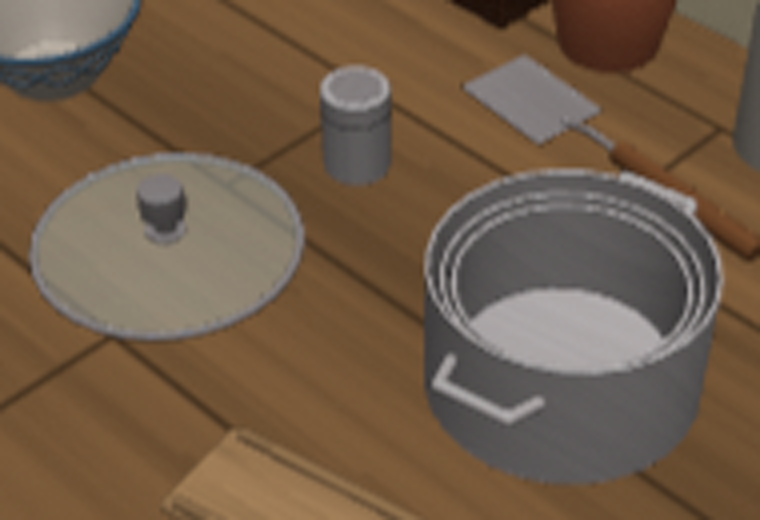

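```bash
cat > h.py <<'E'
import numpy as np
from scipy.optimize import least_squares
from cell import robot, grab_frame
F={n:grab_frame(n) for n in("side","top")}
def proj(n,X):
    f=F[n]; c=np.atleast_2d(X)@np.array(f["R"]).T+f["t"]; p=c@np.array(f["K"]).T
    return p[:,:2]/p[:,2:]
A=np.linspace(0,2*np.pi,721)
def ext(n,x,y,z,r):
    P=proj(n,np.c_[x+r*np.cos(A),y+r*np.sin(A),0*A+z])
    return np.array([P[:,0].min(),P[:,0].max(),P[:,1].min(),P[:,1].max()])
def fit(obs,r,z=None,x0=(.6,.1,.05)):
    # obs: name-> l,r,t,b  (None to skip)
    def res(p):
        zz=p[2] if z is None else z
        o=[]
        for n,e in obs.items():
            m=ext(n,p[0],p[1],zz,r)
            o+=[m[i]-e[i] for i in range(4) if e[i] is not None]
        return o
    s=least_squares(res,x0 if z is None else x0[:2]); return s.x,s.fun
E
cat > a.py <<'E'
from h import *
np.set_printoptions(precision=4,suppress=True)
def top(l,r,t,b): return [None if v is None else (v+.5)/4-.5+o for v,o in((l,140),(r,140),(t,105),(b,105))]
def side(l,r,t,b): return [None if v is None else (v+.5)/4-.5+o for v,o in((l,180),(r,180),(t,110),(b,110))]
D={"tin":(top(170,247,91,167),side(320,392,66,112),.025,.07),
"rim":(top(453,750,62,348),side(424,722,168,376),.09,.1),
"lid":(top(36,322,254,538),side(31,304,152,337),.094,.010),
"knob":(top(137,187,352,404),side(136,187,174,None),.016,.06)}
for k,(t,s,r,z) in D.items():
    for lab,o in(("both",{"top":t,"side":s}),("top",{"top":t}),("side",{"side":s})):
        p,f=fit(o,r,z); print(k,lab,p,f)
    print(k,"free z",fit({"top":t,"side":s},r)[0])
E
python3 a.py
```

```text
tin both [0.6544 0.2338] [-0.1767  0.1472  0.5188  0.1602  0.4201  0.1053 -0.0096 -0.743 ]
tin top [0.6553 0.2339] [-0.1604  0.1602  0.1833 -0.1815]
tin side [0.6526 0.2331] [ 0.148  -0.1481  0.3692 -0.3416]
tin free z [0.6554 0.2347 0.068 ]
rim both [ 0.5964 -0.0154] [-0.0884 -0.0278  0.5936  0.0966  0.173   0.3593  0.3159 -0.7978]
rim top [ 0.5973 -0.0155] [-0.0239  0.025   0.2686 -0.2514]
rim side [ 0.5952 -0.0156] [-0.1187  0.1177  0.5739 -0.4684]
rim free z [ 0.5968 -0.0152  0.0993]
lid both [0.4957 0.2592] [-0.319  -0.2352  0.3686 -0.2081  0.3562  0.1845  0.6277 -0.0423]
lid top [0.4958 0.2585] [-0.0413  0.0424  0.2991 -0.281 ]
lid side [0.4958 0.2605] [ 0.104  -0.1051  0.4105 -0.3133]
lid free z [0.4948 0.258  0.0127]
knob both [0.4946 0.2569] [-0.1646  0.1018  0.4968  0.0344  0.6083 -0.1693 -0.4738]
knob top [0.4952 0.2569] [-0.1324  0.1324  0.2338 -0.2318]
knob side [0.4928 0.2557] [ 0.3808 -0.3815  0.0117]
knob free z [0.4951 0.2577 0.058 ]
```

```bash
cat > d.py <<'E'
import sys,numpy as np
from scipy.spatial.transform import Rotation as Ro
from cell import robot
np.set_printoptions(precision=3,suppress=True)
def go(x,y,z):
    o=robot.get_obs(); R=Ro.from_quat(o["tcp_rot"])
    d=R.inv().apply(np.array([x,y,z])-o["tool_pos"])*100
    zt=R.apply([0,0,1]); tilt=np.cross(zt,[0,0,-1])
    print("t",o["time"],"pos",o["tool_pos"],"q",o["tcp_rot"],"w",o["grip_width"],"F",o["wrist_force"],"M",o["torque"],"j",o["joint_positions"])
    print("tool delta cm",d,"norm",np.linalg.norm(d),"rot fix",R.inv().apply(tilt))
if __name__=="__main__": go(*map(float,sys.argv[1:4]))
E
python3 d.py 0.655 0.234 0.3
```

```text
t 0.2 pos [0.201 0.644 0.303] q [ 0.151  0.989 -0.001 -0.   ] w 0.08519488444586693 F [ 0.911  0.673 -0.833] M [0.031 0.019 0.018] j [-1.376  0.478  0.022  1.556 -0.011  1.109 -0.083]
tool delta cm [-55.541 -25.602   0.363] norm 61.1588756650698 rot fix [-0.001  0.     0.   ]
```

Emit:
drive_tool:
  rows:
    - [[-3.47,-1.6,0,0,0,0,1],[-3.47,-1.6,0,0,0,0,1],[-3.47,-1.6,0,0,0,0,1],[-3.47,-1.6,0,0,0,0,1],[-3.47,-1.6,0,0,0,0,1],[-3.47,-1.6,0,0,0,0,1],[-3.47,-1.6,0,0,0,0,1],[-3.47,-1.6,0,0,0,0,1],[-3.47,-1.6,0,0,0,0,1],[-3.47,-1.6,0,0,0,0,1]]

```text
time: 1.03
tool_pos: [0.4858, 0.3877, 0.299]
tcp_rot: [0.139, 0.99, -0.0, -0.004]
wrist_force: [0.7, 0.4, -0.1]
grip_width: 0.085
```

```bash
python3 d.py 0.655 0.234 0.25
```

```text
t 1.0333 pos [0.486 0.388 0.299] q [ 0.139  0.99  -0.    -0.004] w 0.0849958803884063 F [ 0.691  0.369 -0.068] M [ 0.022 -0.075 -0.019] j [-0.862  0.396  0.12   1.698 -0.06   1.056  0.57 ]
tool delta cm [-20.545 -10.091   4.743] norm 23.37568651634423 rot fix [-0.001 -0.008  0.   ]
```

Emit:
drive_tool:
  rows:
    - [[-3.0,-1.45,0.7,0,-0.002,0,1],[-3.0,-1.45,0.7,0,-0.002,0,1],[-3.0,-1.45,0.7,0,-0.002,0,1],[-3.0,-1.45,0.7,0,-0.002,0,1],[-3.0,-1.45,0.7,0,0,0,1],[-3.0,-1.45,0.7,0,0,0,1],[-2.0,-1.0,0.5,0,0,0,1],[0,0,0,0,0,0,1],[0,0,0,0,0,0,1]]

```text
time: 1.78
tool_pos: [0.6648, 0.2183, 0.2485]
tcp_rot: [0.147, 0.989, -0.003, 0.002]
wrist_force: [0.5, 1.1, 0.8]
grip_width: 0.0855
```

```bash
python3 d.py 0.655 0.234 0.103;python3 - <<'E'
from cell import robot, grab_frame
import cv2
f=grab_frame("top"); cv2.imwrite(f"pics/top1.png",f["color"])
E
```

```text
t 1.7833 pos [0.665 0.218 0.249] q [ 0.147  0.989 -0.003  0.002] w 0.0855271004905134 F [0.499 1.051 0.755] M [0.115 0.034 0.011] j [-0.527  0.57   0.175  1.55  -0.102  1.03   0.949]
tool delta cm [ 1.456  1.29  14.542] norm 14.67151543081178 rot fix [-0.005  0.004  0.   ]
```

View pics/top1.png

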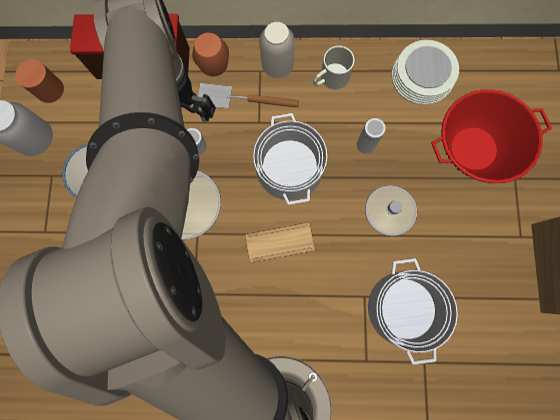

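The top view shows the arm over the tin, with its fingertips near (205,105) and the tin just visible at (195,138). There was some overshoot, so I'll correct that and then descend.

Emit:
drive_tool:
  rows:
    - [[0.75,0.65,2,-0.002,0.002,0,1],[0.7,0.65,2,-0.002,0.002,0,1],[0,0,1.5,0,0,0,1],[0,0,0,0,0,0,1],[0,0,0,0,0,0,1]]

```text
time: 2.25
tool_pos: [0.6514, 0.2417, 0.1943]
tcp_rot: [0.143, 0.99, 0.002, 0.001]
wrist_force: [0.3, -1.0, 0.8]
grip_width: 0.0852
```

```bash
python3 d.py 0.655 0.234 0.103
```

```text
t 2.25 pos [0.651 0.242 0.194] q [0.143 0.99  0.002 0.001] w 0.08521343858926854 F [ 0.259 -0.996  0.818] M [ 0.012 -0.053 -0.087] j [-0.55   0.617  0.155  1.604 -0.115  0.926  0.929]
tool delta cm [-0.558 -0.663  9.124] norm 9.165168586669171 rot fix [0.003 0.001 0.   ]
```

Emit:
drive_tool:
  rows:
    - [[-0.2,-0.25,0.3,0,0,0,1],[-0.2,-0.2,0.5,0,0,0,1],[0,0,0.5,0,0,0,1],[0,0,0,0,0,0,1],[0,0,0,0,0,0,1],[0,0,0,0,0,0,1]]

```text
time: 2.75
tool_pos: [0.655, 0.2378, 0.1845]
tcp_rot: [0.142, 0.99, 0.003, 0.003]
wrist_force: [-0.6, -0.2, 0.1]
grip_width: 0.0855
```

```bash
python3 d.py 0.655 0.234 0.103;python3 - <<'E'
from cell import robot, grab_frame
import cv2
f=grab_frame("side"); cv2.imwrite(f"pics/side1.png",cv2.resize(f["color"][60:260,180:450],None,fx=2.9,fy=2.9))
E
```

```text
t 2.75 pos [0.655 0.238 0.184] q [0.142 0.99  0.003 0.003] w 0.08548874604444757 F [-0.602 -0.217  0.123] M [ 0.001 -0.024  0.016] j [-0.541  0.629  0.153  1.608 -0.118  0.905  0.94 ]
tool delta cm [-0.074 -0.424  8.145] norm 8.156636064029886 rot fix [ 0.007  0.004 -0.   ]
```

View pics/side1.png

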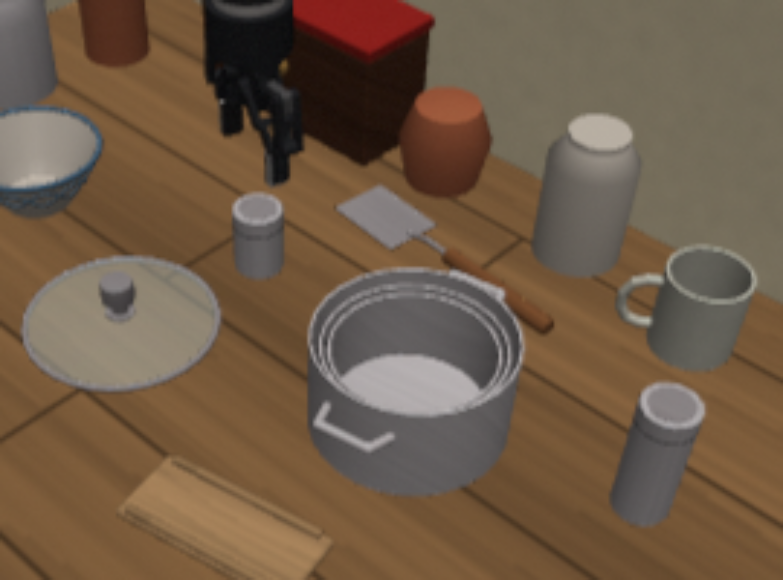

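The side view has the open gripper straddling the tin at (258,235) in this crop, with its tips at about (228,130) and (277,175). It's lined up, so I'll descend.

Emit:
drive_tool:
  rows:
    - [[0,-0.15,0.8,0.002,0.001,0,1],[0,-0.1,1.0,0.002,0.001,0,1],[0,-0.1,1.0,0.002,0.001,0,1],[0,0,1,0,0,0,1],[0,0,1,0,0,0,1],[0,0,0.5,0,0,0,1],[0,0,0,0,0,0,1],[0,0,0,0,0,0,1]]

```text
time: 3.47
tool_pos: [0.6535, 0.2336, 0.1242]
tcp_rot: [0.142, 0.99, -0.0, -0.0]
wrist_force: [0.2, -0.6, 0.6]
grip_width: 0.0855
```

```bash
python3 d.py 0.655 0.234 0.103
```

```text
t 3.4667 pos [0.653 0.234 0.124] q [ 0.142  0.99  -0.    -0.   ] w 0.08546426886395679 F [ 0.164 -0.552  0.586] M [0.007 0.016 0.024] j [-0.53   0.701  0.142  1.638 -0.125  0.812  0.95 ]
tool delta cm [-0.136  0.088  2.117] norm 2.1228363187557195 rot fix [-0.001 -0.001  0.   ]
```

Emit:
drive_tool:
  rows:
    - [[-0.05,0,0.6,0,0,0,1],[-0.05,0,0.7,0,0,0,1],[0,0,0.5,0,0,0,1],[0,0,0.1,0,0,0,1],[0,0,0,0,0,0,-1],[0,0,0,0,0,0,-1],[0,0,0,0,0,0,-1],[0,0,0,0,0,0,-1],[0,0,0,0,0,0,-1],[0,0,0,0,0,0,-1],[0,0,0,0,0,0,-1],[0,0,0,0,0,0,-1]]
  force: 40

```text
time: 4.47
tool_pos: [0.6553, 0.2337, 0.1047]
tcp_rot: [0.142, 0.99, 0.0, 0.001]
wrist_force: [-0.5, 0.5, -2.3]
grip_width: 0.0492
```

```bash
python3 d.py 0.655 0.234 0.235
```

```text
t 4.4667 pos [0.655 0.234 0.105] q [0.142 0.99  0.    0.001] w 0.049249397438674104 F [-0.502  0.501 -2.27 ] M [0.013 0.044 0.035] j [-0.525  0.728  0.137  1.641 -0.129  0.78   0.954]
tool delta cm [  0.021   0.031 -13.033] norm 13.032610861271246 rot fix [0.001 0.001 0.   ]
```

Emit:
drive_tool:
  rows:
    - [[0,0,-0.6,0,0,0,-1],[0,0,-1.2,0,0,0,-1],[0,0,-1.6,0,0,0,-1],[0,0,-1.8,0,0,0,-1],[0,0,-1.8,0,0,0,-1],[0,0,-1.8,0,0,0,-1],[0,0,-1.8,0,0,0,-1],[0,0,-1.2,0,0,0,-1],[0,0,-0.6,0,0,0,-1],[0,0,0,0,0,0,-1]]

```text
time: 5.3
tool_pos: [0.6549, 0.2333, 0.2414]
tcp_rot: [0.143, 0.99, 0.001, 0.001]
wrist_force: [0.1, 0.6, -0.9]
grip_width: 0.049
```

```bash
python3 d.py 0.597 -0.015 0.235
```

```text
t 5.3 pos [0.655 0.233 0.241] q [0.143 0.99  0.001 0.001] w 0.048970339041047674 F [ 0.104  0.646 -0.87 ] M [-0.02  -0.007  0.021] j [-0.545  0.569  0.167  1.57  -0.106  1.009  0.936]
tool delta cm [ -1.45  -25.46    0.598] norm 25.508754899286878 rot fix [0.002 0.002 0.   ]
```

Emit:
drive_tool:
  rows:
    - [[-0.05,-0.8,0,0,0,0,-1],[-0.1,-1.6,0,0,0,0,-1],[-0.13,-2.2,0,0,0,0,-1],[-0.13,-2.2,0,0,0,0,-1],[-0.13,-2.2,0,0,0,0,-1],[-0.13,-2.2,0,0,0,0,-1],[-0.13,-2.2,0,0,0,0,-1],[-0.13,-2.2,0,0,0,0,-1],[-0.13,-2.2,0,0,0,0,-1],[-0.13,-2.2,0,0,0,0,-1],[-0.1,-1.6,0,0,0,0,-1],[-0.1,-1.2,0,0,0,0,-1],[-0.05,-0.6,0,0,0,0,-1],[0,0,0,0,0,0,-1],[0,0,0,0,0,0,-1]]

```text
time: 6.55
tool_pos: [0.5843, -0.0247, 0.2264]
tcp_rot: [0.148, 0.989, -0.006, -0.012]
wrist_force: [0.1, -0.3, -1.4]
grip_width: 0.049
```

```bash
python3 d.py 0.597 -0.015 0.120
```

```text
t 6.55 pos [ 0.584 -0.025  0.226] q [ 0.148  0.989 -0.006 -0.012] w 0.04899118213648078 F [ 0.127 -0.308 -1.433] M [ 0.048  0.002 -0.079] j [-0.23   0.429  0.21   1.846 -0.1    0.904  1.3  ]
tool delta cm [-1.169  1.467 10.598] norm 10.76242741513349 rot fix [-0.016 -0.022 -0.   ]
```

Emit:
drive_tool:
  rows:
    - [[-0.3,0.4,0,-0.005,-0.007,0,-1],[-0.4,0.5,0,-0.005,-0.007,0,-1],[-0.2,0.3,0,-0.003,-0.004,0,-1],[0,0,0.3,0,0,0,-1],[0,0,0,0,0,0,-1],[0,0,0,0,0,0,-1]]

```text
time: 7.05
tool_pos: [0.5991, -0.0084, 0.2222]
tcp_rot: [0.144, 0.99, 0.001, -0.001]
wrist_force: [0.2, 0.3, -1.8]
grip_width: 0.0493
```

```bash
python3 d.py 0.597 -0.015 0.118;python3 - <<'E'
from cell import robot, grab_frame
import cv2
f=grab_frame("side"); cv2.imwrite(f"pics/side2.png",cv2.resize(f["color"][60:260,180:450],None,fx=2.9,fy=2.9))
E
```

```text
t 7.05 pos [ 0.599 -0.008  0.222] q [ 0.144  0.99   0.001 -0.001] w 0.04926412505502897 F [ 0.195  0.283 -1.8  ] M [-0.008 -0.049 -0.014] j [-0.241  0.446  0.198  1.829 -0.113  0.88   1.293]
tool delta cm [-0.014 -0.705 10.423] norm 10.447192115175019 rot fix [ 0.001 -0.002 -0.   ]
```

View pics/side2.png

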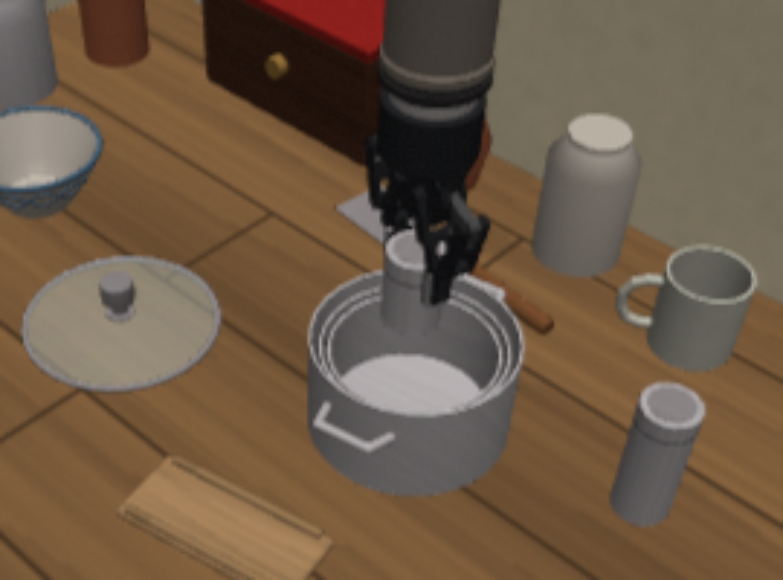

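The tin is held upright at (412,285) in this crop, over the pot mouth, and the large lid's knob is at (117,290). I'll lower it.

Emit:
drive_tool:
  rows:
    - [[0,-0.2,0.6,0,0,0,-1],[0,-0.2,1,0,0,0,-1],[0,-0.1,1.2,0,0,0,-1],[0,0,1.2,0,0,0,-1],[0,0,1.2,0,0,0,-1],[0,0,1.2,0,0,0,-1],[0,0,0.8,0,0,0,-1],[0,0,0.4,0,0,0,-1],[0,0,0,0,0,0,-1],[0,0,0,0,0,0,-1]]

```text
time: 7.93
tool_pos: [0.5944, -0.0159, 0.1355]
tcp_rot: [0.145, 0.989, -0.0, -0.004]
wrist_force: [0.8, -0.7, -1.4]
grip_width: 0.0492
```

```bash
python3 d.py 0.597 -0.015 0.117
```

```text
t 7.9333 pos [ 0.594 -0.016  0.135] q [ 0.145  0.989 -0.    -0.004] w 0.04919735924398693 F [ 0.758 -0.662 -1.367] M [-0.049 -0.047 -0.015] j [-0.21   0.56   0.174  1.886 -0.142  0.715  1.327]
tool delta cm [-0.235  0.161  1.848] norm 1.8696441153797025 rot fix [-0.002 -0.007 -0.   ]
```

Emit:
drive_tool:
  rows:
    - [[0,0,0.4,0,-0.002,0,-1],[0,0,0.5,0,-0.002,0,-1],[0,0,0.4,0,0,0,-1],[0,0,0.2,0,0,0,-1],[0,0,0.1,0,0,0,-1],[0,0,0.1,0,0,0,-1],[0,0,0,0,0,0,-1]]

```text
time: 8.52
tool_pos: [0.5958, -0.0158, 0.1187]
tcp_rot: [0.145, 0.989, -0.0, 0.0]
wrist_force: [0.9, 0.6, -1.1]
grip_width: 0.0489
```

```bash
python3 d.py 0.597 -0.015 0.117
```

```text
t 8.5167 pos [ 0.596 -0.016  0.119] q [ 0.145  0.989 -0.     0.   ] w 0.04893830672750755 F [ 0.9    0.569 -1.079] M [-0.018  0.002  0.012] j [-0.205  0.584  0.168  1.894 -0.147  0.674  1.331]
tool delta cm [-0.095  0.115  0.173] norm 0.2286140617623494 rot fix [-0.001  0.001 -0.   ]
```

Emit:
drive_tool:
  rows:
    - [[0,0,0.1,0,0,0,-1],[0,0,0.1,0,0,0,-1],[0,0,0.1,0,0,0,-1],[0,0,0.1,0,0,0,-1],[0,0,0,0,0,0,-1]]

```text
time: 8.93
tool_pos: [0.5964, -0.0158, 0.1166]
tcp_rot: [0.145, 0.989, 0.0, 0.001]
wrist_force: [0.4, 1.5, -1.7]
grip_width: 0.0494
```

Emit:
drive_tool:
  rows:
    - [[0,0,0.15,0,0,0,-1],[0,0,0.15,0,0,0,-1],[0,0,0.15,0,0,0,-1]]

```text
time: 9.18
tool_pos: [0.5968, -0.016, 0.1162]
tcp_rot: [0.145, 0.989, 0.001, 0.001]
wrist_force: [-6.2, 0.3, 15.5]
grip_width: 0.0494
```

Contact with the pot floor registers at 15 N, so I'll release.

Emit:
drive_tool:
  rows:
    - [[0,0,-0.03,0,0,0,-0.2],[0,0,0,0,0,0,0.2],[0,0,0,0,0,0,0.4],[0,0,0,0,0,0,0.6],[0,0,0,0,0,0,0.7],[0,0,0,0,0,0,0.7],[0,0,0,0,0,0,0.7],[0,0,0,0,0,0,0.7],[0,0,0,0,0,0,0.7]]

```text
time: 9.93
tool_pos: [0.5975, -0.016, 0.1165]
tcp_rot: [0.145, 0.989, 0.001, 0.002]
wrist_force: [0.1, -0.4, 0.9]
grip_width: 0.0725
```

```bash
python3 d.py 0.597 -0.015 0.26
```

```text
t 9.9333 pos [ 0.598 -0.016  0.116] q [0.145 0.989 0.001 0.002] w 0.07246585345746454 F [ 0.123 -0.431  0.865] M [ 0.002  0.002 -0.034] j [-0.203  0.588  0.166  1.893 -0.149  0.668  1.333]
tool delta cm [  0.023   0.106 -14.354] norm 14.353996277357947 rot fix [ 0.002  0.004 -0.   ]
```

Emit:
drive_tool:
  rows:
    - [[0,0,-0.6,0,0,0,0.7],[0,0,-1.0,0,0,0,0.7],[0,0,-1.5,0,0,0,0.7],[0,0,-1.8,0,0,0,0.7],[0,0,-1.8,0,0,0,0.7],[0,0,-1.8,0,0,0,0.7],[0,0,-1.8,0,0,0,0.7],[0,0,-1.8,0,0,0,0.7],[0,0,-1.2,0,0,0,1],[0,0,-0.5,0,0,0,1],[0,0,0,0,0,0,1]]

```text
time: 10.85
tool_pos: [0.5966, -0.0167, 0.269]
tcp_rot: [0.146, 0.989, 0.001, 0.004]
wrist_force: [0.4, -0.5, 0.2]
grip_width: 0.0855
```

```bash
python3 d.py 0.495 0.2575 0.25
```

```text
t 10.85 pos [ 0.597 -0.017  0.269] q [0.146 0.989 0.001 0.004] w 0.085519600942782 F [ 0.359 -0.451  0.238] M [-0.006 -0.005  0.032] j [-0.242  0.384  0.214  1.801 -0.098  0.959  1.291]
tool delta cm [17.645 23.326  1.856] norm 29.307242051745686 rot fix [ 0.004  0.007 -0.   ]
```

Emit:
drive_tool:
  rows:
    - [[0.5,0.7,0,0,0,0,1],[1.0,1.3,0,0,0,0,1],[1.7,2.2,0,0,0,0,1],[2.0,2.65,0,0,0,0,1],[2.0,2.65,0,0,0,0,1],[2.0,2.65,0,0,0,0,1],[2.0,2.65,0,0,0,0,1],[2.0,2.65,0,0,0,0,1],[1.7,2.2,0,0,0,0,1],[1.1,1.5,0,0,0,0,1],[0.6,0.8,0,0,0,0,1],[0.3,0.4,0,0,0,0,1],[0,0,0,0,0,0,1],[0,0,0,0,0,0,1]]

```text
time: 12.02
tool_pos: [0.486, 0.2593, 0.2576]
tcp_rot: [0.146, 0.989, -0.004, -0.003]
wrist_force: [0.7, -1.1, -0.7]
grip_width: 0.0858
```

```bash
python3 d.py 0.495 0.2575 0.25;python3 - <<'E'
from cell import robot, grab_frame
import cv2
for n in("top","side"):
    f=grab_frame(n); cv2.imwrite(f"pics/{n}3.png",f["color"])
E
```

```text
t 12.0167 pos [0.486 0.259 0.258] q [ 0.146  0.989 -0.004 -0.003] w 0.08579190059838086 F [ 0.715 -1.146 -0.695] M [-0.058  0.008 -0.032] j [-0.689  0.329  0.104  1.902 -0.04   0.924  0.712]
tool delta cm [-0.917  0.095  0.75 ] norm 1.1882592195282975 rot fix [-0.009 -0.006  0.   ]
```

View pics/side3.png

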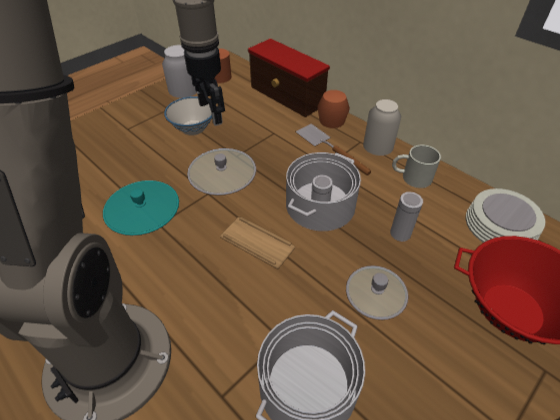

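View pics/top3.png

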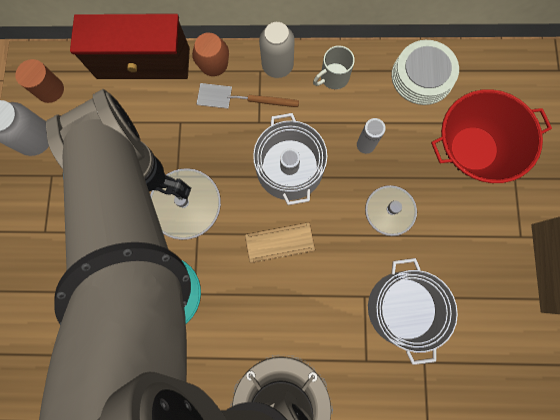

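The tin now stands upright inside the pots, at (321,185) in the side view and (289,158) in the top view. The lid is undisturbed. I'll correct the position and descend on the knob.

Emit:
drive_tool:
  rows:
    - [[-0.3,0,0.5,-0.003,-0.002,0,1],[-0.3,0,1,-0.003,-0.002,0,1],[-0.15,0,1.5,-0.002,-0.001,0,1],[0,0,1.5,0,0,0,1],[0,0,1.5,0,0,0,1],[0,0,1.0,0,0,0,1],[0,0,0.5,0,0,0,1],[0,0,0,0,0,0,1],[0,0,0,0,0,0,1]]

```text
time: 12.87
tool_pos: [0.4996, 0.2463, 0.1762]
tcp_rot: [0.154, 0.988, -0.001, 0.002]
wrist_force: [0.4, -0.2, 0.2]
grip_width: 0.0855
```

```bash
python3 d.py 0.495 0.2575 0.105
```

```text
t 12.8667 pos [0.5   0.246 0.176] q [ 0.154  0.988 -0.001  0.002] w 0.085496829359536 F [ 0.445 -0.21   0.244] M [ 0.014 -0.012  0.015] j [-0.652  0.443  0.101  1.957 -0.058  0.743  0.743]
tool delta cm [0.805 0.939 7.119] norm 7.225471762704031 rot fix [-0.002  0.004  0.   ]
```

Emit:
drive_tool:
  rows:
    - [[0.2,0.25,0.3,-0.001,0.002,0,1],[0.25,0.3,0.5,0,0.001,0,1],[0.15,0.2,0.7,0,0,0,1],[0.1,0.1,0.7,0,0,0,1],[0,0,0.4,0,0,0,1],[0,0,0,0,0,0,1],[0,0,0,0,0,0,1]]

```text
time: 13.45
tool_pos: [0.4961, 0.2591, 0.1496]
tcp_rot: [0.154, 0.988, 0.001, 0.002]
wrist_force: [-0.3, -0.0, 0.2]
grip_width: 0.0851
```

```bash
python3 d.py 0.495 0.2575 0.105;python3 - <<'E'
from cell import robot, grab_frame
import cv2
for n in("top","side"):
    f=grab_frame(n); x,y=(120,130) if n=="top" else (150,80); cv2.imwrite(f"pics/{n}4.png",cv2.resize(f["color"][y:y+120,x:x+160],None,fx=4,fy=4,interpolation=cv2.INTER_CUBIC))
E
```

```text
t 13.45 pos [0.496 0.259 0.15 ] q [0.154 0.988 0.001 0.002] w 0.08505166843499426 F [-0.331 -0.044  0.211] M [ 0.004 -0.001 -0.   ] j [-0.665  0.485  0.091  1.967 -0.066  0.688  0.729]
tool delta cm [ 0.071 -0.201  4.455] norm 4.460196589929217 rot fix [0.003 0.003 0.   ]
```

View pics/side4.png

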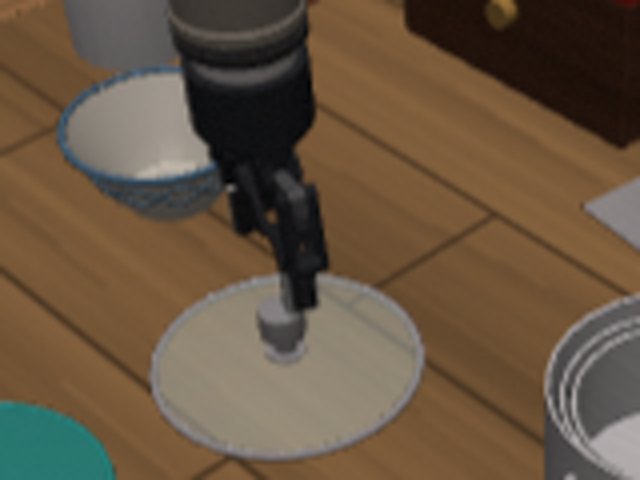

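View pics/top4.png

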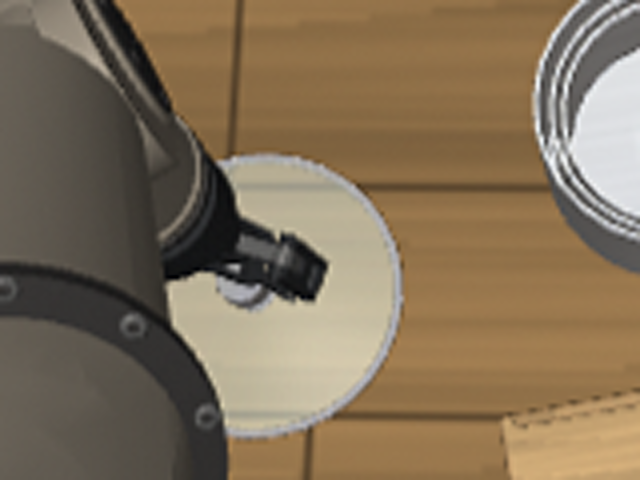

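Both views show the lid in place and the fingers straddling the knob, which is at (282,325) in the side crop and (240,285) in the top crop. I'll go on down.

Emit:
drive_tool:
  rows:
    - [[0,-0.1,0.3,0.001,0.001,0,1],[0,-0.05,0.7,0.001,0.001,0,1],[0,0,0.7,0,0,0,1],[0,0,0.7,0,0,0,1],[0,0,0.5,0,0,0,1],[0,0,0.3,0,0,0,1],[0,0,0,0,0,0,1],[0,0,0,0,0,0,1]]

```text
time: 14.22
tool_pos: [0.4961, 0.2568, 0.1143]
tcp_rot: [0.154, 0.988, 0.0, 0.001]
wrist_force: [-0.9, -0.1, 0.7]
grip_width: 0.0855
```

```bash
python3 d.py 0.495 0.2575 0.105
```

```text
t 14.2167 pos [0.496 0.257 0.114] q [0.154 0.988 0.    0.001] w 0.08553824416620863 F [-0.905 -0.089  0.659] M [ 0.013 -0.017 -0.018] j [-0.655  0.541  0.083  1.982 -0.073  0.62   0.737]
tool delta cm [0.129 0.029 0.933] norm 0.9420884273281578 rot fix [0.001 0.001 0.   ]
```

Emit:
drive_tool:
  rows:
    - [[0.05,0,0.4,0,0,0,1],[0.05,0,0.4,0,0,0,1],[0,0,0.2,0,0,0,1],[0,0,0.05,0,0,0,1],[0,0,0,0,0,0,0.5],[0,0,0,0,0,0,0],[0,0,0,0,0,0,-0.2]]
  force: 30

```text
time: 14.8
tool_pos: [0.4954, 0.2575, 0.1032]
tcp_rot: [0.154, 0.988, 0.001, 0.001]
wrist_force: [0.6, -0.4, -0.5]
grip_width: 0.052
```

Emit:
drive_tool:
  rows:
    - [[0,0,0,0,0,0,-0.4],[0,0,0,0,0,0,-1],[0,0,0,0,0,0,-1],[0,0,0,0,0,0,-1],[0,0,0,0,0,0,-1],[0,0,0,0,0,0,-1],[0,0,0,0,0,0,-1],[0,0,0,0,0,0,-1],[0,0,0,0,0,0,-1],[0,0,0,0,0,0,-1]]
  force: 60

```text
time: 15.63
tool_pos: [0.4956, 0.2575, 0.1038]
tcp_rot: [0.154, 0.988, 0.001, 0.001]
wrist_force: [-0.1, -0.5, -0.0]
grip_width: 0.0305
```

```bash
python3 d.py 0.495 0.2575 0.25
```

```text
t 15.6333 pos [0.496 0.258 0.104] q [0.154 0.988 0.001 0.001] w 0.030520087729430666 F [-0.135 -0.471 -0.015] M [-0.138  0.014 -0.059] j [-0.654  0.558  0.081  1.986 -0.075  0.597  0.737]
tool delta cm [  0.02    0.009 -14.625] norm 14.624841879059566 rot fix [0.002 0.002 0.   ]
```

Emit:
drive_tool:
  rows:
    - [[0,0,-0.3,0,0,0,-1],[0,0,-0.6,0,0,0,-1],[0,0,-1.0,0,0,0,-1],[0,0,-1.2,0,0,0,-1],[0,0,-1.3,0,0,0,-1],[0,0,-1.3,0,0,0,-1],[0,0,-1.3,0,0,0,-1],[0,0,-1.3,0,0,0,-1],[0,0,-1.3,0,0,0,-1],[0,0,-1.3,0,0,0,-1],[0,0,-1.2,0,0,0,-1],[0,0,-1.0,0,0,0,-1],[0,0,-0.5,0,0,0,-1],[0,0,0,0,0,0,-1]]
  force: 80

```text
time: 16.8
tool_pos: [0.4915, 0.2547, 0.2515]
tcp_rot: [0.155, 0.988, -0.001, -0.001]
wrist_force: [0.2, 0.3, -4.0]
grip_width: 0.0302
```

```bash
python3 d.py 0.597 -0.0155 0.25;python3 - <<'E'
from cell import robot, grab_frame
import cv2
for n in("top","side"):
    f=grab_frame(n); cv2.imwrite(f"pics/{n}5.png",f["color"])
E
```

```text
t 16.8 pos [0.491 0.255 0.251] q [ 0.155  0.988 -0.001 -0.001] w 0.03016303072641013 F [ 0.239  0.272 -3.993] M [-0.012 -0.098 -0.015] j [-0.681  0.337  0.111  1.906 -0.047  0.904  0.713]
tool delta cm [-18.309 -22.495   0.173] norm 29.00454271431227 rot fix [-0.003 -0.002 -0.   ]
```

View pics/side5.png

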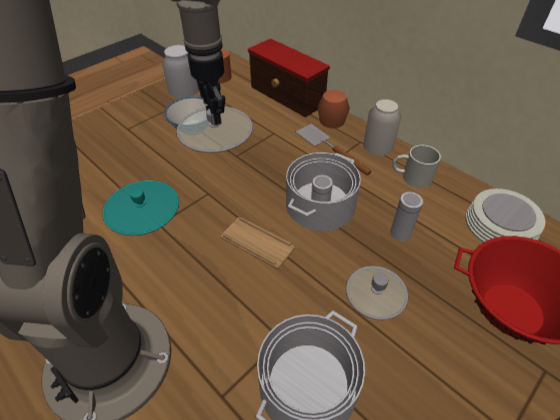

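View pics/top5.png

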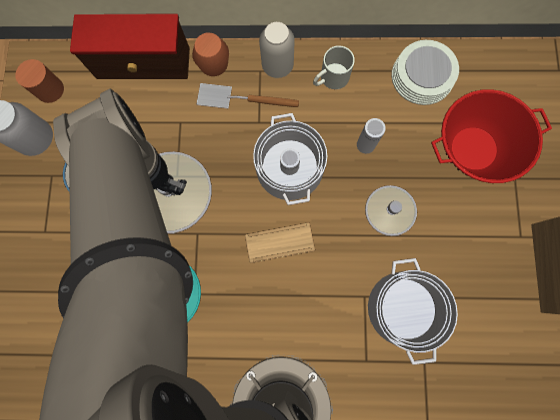

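The lid is lifted and looks level, at (215,128) in the side view, and the wrist reads about 4 N of weight. I'll carry it over slowly.

Emit:
drive_tool:
  rows:
    - [[-0.2,-0.25,0,0,0,0,-1],[-0.4,-0.5,0,0,0,0,-1],[-0.7,-0.85,0,0,0,0,-1],[-1.0,-1.2,0,0,0,0,-1],[-1.2,-1.5,0,0,0,0,-1],[-1.3,-1.6,0,0,0,0,-1],[-1.3,-1.6,0,0,0,0,-1],[-1.3,-1.6,0,0,0,0,-1],[-1.3,-1.6,0,0,0,0,-1],[-1.3,-1.6,0,0,0,0,-1],[-1.3,-1.6,0,0,0,0,-1],[-1.3,-1.6,0,0,0,0,-1],[-1.1,-1.4,0,0,0,0,-1],[-0.9,-1.1,0,0,0,0,-1],[-0.6,-0.8,0,0,0,0,-1],[-0.4,-0.5,0,0,0,0,-1],[-0.2,-0.3,0,0,0,0,-1],[0,0,0,0,0,0,-1],[0,0,0,0,0,0,-1]]

```text
time: 18.48
tool_pos: [0.582, -0.0106, 0.2398]
tcp_rot: [0.159, 0.987, -0.009, -0.01]
wrist_force: [0.2, 0.2, -4.2]
grip_width: 0.0295
```

```bash
python3 d.py 0.597 -0.0155 0.25
```

```text
t 18.4833 pos [ 0.582 -0.011  0.24 ] q [ 0.159  0.987 -0.009 -0.01 ] w 0.02945779446581579 F [ 0.174  0.239 -4.246] M [ 0.039 -0.063 -0.019] j [-0.259  0.407  0.211  1.844 -0.087  0.925  1.241]
tool delta cm [-1.564 -0.01  -1.044] norm 1.8803492592630329 rot fix [-0.022 -0.017  0.   ]
```

Emit:
drive_tool:
  rows:
    - [[-0.3,0,0,-0.006,-0.005,0,-1],[-0.4,0,-0.2,-0.007,-0.005,0,-1],[-0.35,0,-0.1,-0.004,-0.003,0,-1],[0,0,0,0,0,0,-1],[0,0,0,0,0,0,-1]]

```text
time: 18.9
tool_pos: [0.5926, -0.01, 0.243]
tcp_rot: [0.156, 0.988, -0.0, -0.002]
wrist_force: [0.0, 0.3, -3.5]
grip_width: 0.0299
```

```bash
python3 d.py 0.597 -0.0155 0.225;python3 - <<'E'
from cell import robot, grab_frame
import cv2
for n in("top","side"):
    f=grab_frame(n); x,y=(220,90) if n=="top" else (240,80); cv2.imwrite(f"pics/{n}6.png",cv2.resize(f["color"][y:y+145,x:x+160],None,fx=4,fy=4,interpolation=cv2.INTER_CUBIC))
E
```

```text
t 18.9 pos [ 0.593 -0.01   0.243] q [ 0.156  0.988 -0.    -0.002] w 0.029944156187724044 F [ 0.026  0.278 -3.468] M [-0.094  0.021 -0.013] j [-0.246  0.412  0.204  1.827 -0.103  0.917  1.261]
tool delta cm [-0.592 -0.389  1.794] norm 1.9289516706325767 rot fix [-0.001 -0.003  0.   ]
```

View pics/side6.png

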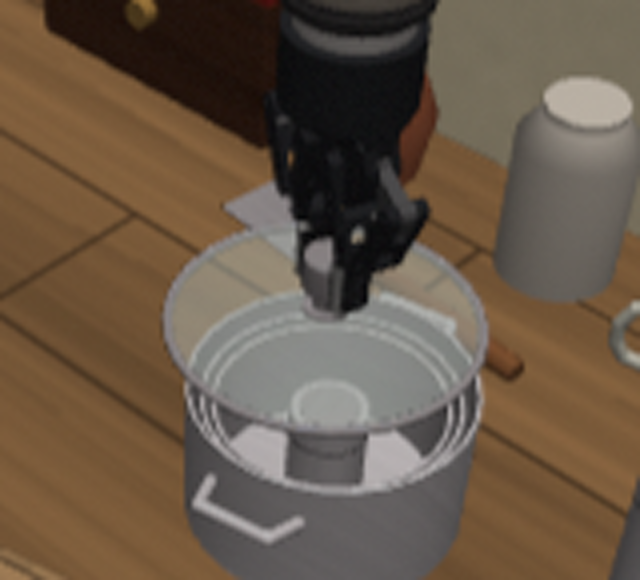

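View pics/top6.png

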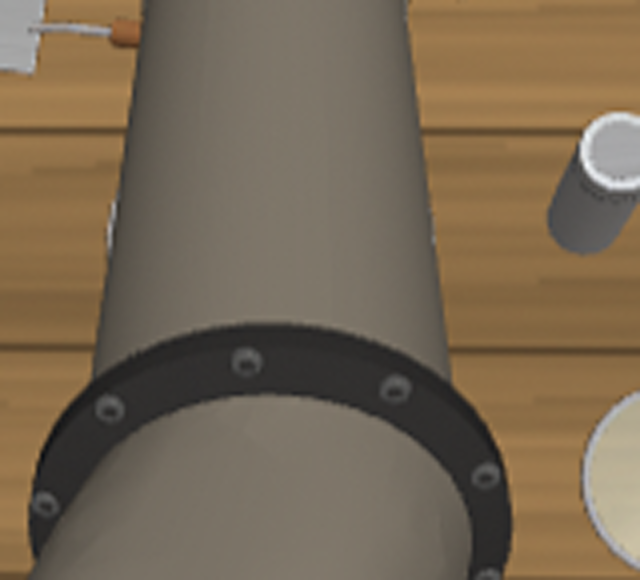

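The side view shows the lid hovering over the mouth, its ellipse spanning columns 164–488 and rows 226–432 of the crop. The arm blocks the top view. I'll check whether the lid is centred on the tool.

```bash
cat > b.py <<'E'
from h import *
import sys
np.set_printoptions(precision=4,suppress=True)
l,r,t,b=[(float(v)+.5)/4-.5+o for v,o in zip(sys.argv[1:5],(240,240,80,80))]
o=robot.get_obs(); z=o["tool_pos"][2]-.1038+.010
print("lid",fit({"side":[l,r,t,b]},.094,z),fit({"side":[l,r,t,b]},.094)[0],"tcp",o["tool_pos"])
E
python3 b.py 164 488 226 432
```

```text
lid (array([ 0.5915, -0.0086]), array([ 0.076 , -0.0753, -0.8533,  0.6686])) [ 0.5957 -0.0054  0.1442] tcp [ 0.5923 -0.0102  0.2428]
```

Emit:
drive_tool:
  rows:
    - [[-0.15,-0.1,0,0,-0.001,0,-1],[-0.2,-0.15,0.1,0,-0.001,0,-1],[-0.15,-0.1,0.2,0,0,0,-1],[0,0,0.3,0,0,0,-1],[0,0,0.2,0,0,0,-1],[0,0,0,0,0,0,-1],[0,0,0,0,0,0,-1]]

```text
time: 19.68
tool_pos: [0.596, -0.0159, 0.2334]
tcp_rot: [0.156, 0.988, -0.001, -0.001]
wrist_force: [0.1, 0.5, -3.8]
grip_width: 0.0299
```

```bash
python3 d.py 0.597 -0.0165 0.208
```

```text
t 19.6833 pos [ 0.596 -0.016  0.233] q [ 0.156  0.988 -0.001 -0.001] w 0.02991794812388382 F [ 0.051  0.531 -3.763] M [ 0.006 -0.021  0.031] j [-0.235  0.428  0.204  1.827 -0.106  0.9    1.274]
tool delta cm [-0.12  -0.016  2.543] norm 2.5463777779578454 rot fix [-0.002 -0.002 -0.   ]
```

Down to about 0.210 (the lip just at rim level is 0.204), then another look.

Emit:
drive_tool:
  rows:
    - [[-0.05,0,0.3,-0.001,-0.001,0,-1],[-0.05,0,0.4,0,-0.001,0,-1],[0,0,0.5,0,0,0,-1],[0,0,0.4,0,0,0,-1],[0,0,0.3,0,0,0,-1],[0,0,0.1,0,0,0,-1],[0,0,0,0,0,0,-1]]

```text
time: 20.27
tool_pos: [0.5967, -0.016, 0.2108]
tcp_rot: [0.156, 0.988, -0.001, -0.001]
wrist_force: [0.2, -0.9, -3.3]
grip_width: 0.03
```

```bash
python3 d.py 0.597 -0.0165 0.196;python3 - <<'E'
from cell import robot, grab_frame
import cv2
for n in("side",):
    f=grab_frame(n); x,y=(240,80); cv2.imwrite(f"pics/{n}7.png",cv2.resize(f["color"][y:y+145,x:x+160],None,fx=4,fy=4,interpolation=cv2.INTER_CUBIC))
E
```

```text
t 20.2667 pos [ 0.597 -0.016  0.211] q [ 0.156  0.988 -0.001 -0.001] w 0.029999109907954603 F [ 0.159 -0.943 -3.279] M [-0.003  0.018 -0.006] j [-0.229  0.457  0.198  1.843 -0.114  0.854  1.281]
tool delta cm [-0.043 -0.038  1.475] norm 1.476246190465126 rot fix [-0.001 -0.001  0.   ]
```

View pics/side7.png

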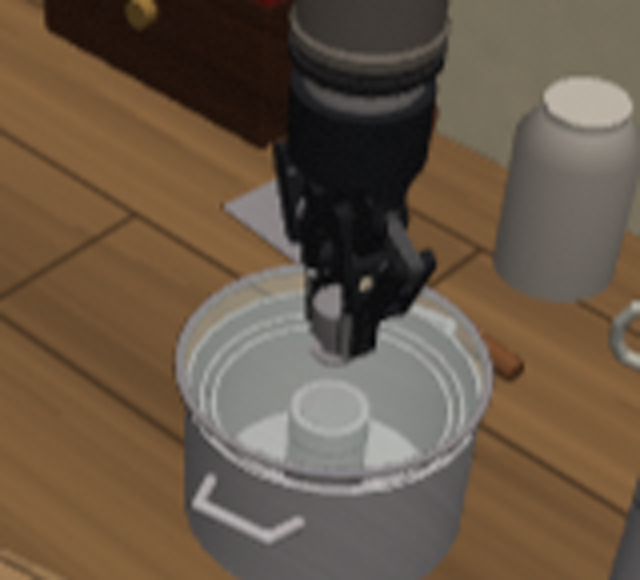

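The lid, spanning columns 175–493 of the crop, is centred over the rim at columns 184–482 and appears level. I'll lower it the rest of the way gently.

Emit:
drive_tool:
  rows:
    - [[0,0,0.2,0,0,0,-1],[0,0,0.25,0,0,0,-1],[0,0,0.25,0,0,0,-1],[0,0,0.2,0,0,0,-1],[0,0,0.1,0,0,0,-1],[0,0,0,0,0,0,-1]]

```text
time: 20.82
tool_pos: [0.5971, -0.0159, 0.2004]
tcp_rot: [0.156, 0.988, -0.0, -0.0]
wrist_force: [0.2, -0.2, -4.7]
grip_width: 0.0302
```

```bash
python3 d.py 0.597 -0.0165 0.196
```

```text
t 20.8167 pos [ 0.597 -0.016  0.2  ] q [ 0.156  0.988 -0.    -0.   ] w 0.03016891552665467 F [ 0.228 -0.197 -4.73 ] M [0.038 0.022 0.009] j [-0.227  0.47   0.195  1.85  -0.118  0.833  1.284]
tool delta cm [-0.006 -0.056  0.438] norm 0.4417677503988375 rot fix [-0.001  0.    -0.   ]
```

Emit:
drive_tool:
  rows:
    - [[0,0,0.1,0,0,0,-1],[0,0,0.1,0,0,0,-1],[0,0,0.1,0,0,0,-1],[0,0,0.1,0,0,0,-1],[0,0,0,0,0,0,-1]]

```text
time: 21.23
tool_pos: [0.5973, -0.0159, 0.1961]
tcp_rot: [0.156, 0.988, -0.0, 0.0]
wrist_force: [-0.3, 0.7, -4.4]
grip_width: 0.0304
```

```bash
python3 d.py 0.597 -0.0165 0.196
```

```text
t 21.2333 pos [ 0.597 -0.016  0.196] q [ 0.156  0.988 -0.     0.   ] w 0.03036118272781463 F [-0.315  0.661 -4.426] M [0.092 0.058 0.012] j [-0.225  0.476  0.193  1.852 -0.119  0.824  1.285]
tool delta cm [ 0.011 -0.062  0.015] norm 0.06441390427332556 rot fix [-0.001  0.     0.   ]
```

Emit:
drive_tool:
  rows:
    - [[0,0,0.1,0,0,0,-1],[0,0,0.1,0,0,0,-1],[0,0,0.1,0,0,0,-1]]

```text
time: 21.48
tool_pos: [0.5974, -0.016, 0.1958]
tcp_rot: [0.156, 0.988, 0.0, 0.0]
wrist_force: [-4.1, -0.4, 4.7]
grip_width: 0.0302
```

Contact came at TCP z 0.1958, exactly the height predicted for fully home. I'll release gently.

Emit:
drive_tool:
  rows:
    - [[0,0,0,0,0,0,-1],[0,0,0,0,0,0,-0.25],[0,0,0,0,0,0,-0.2],[0,0,0,0,0,0,-0.1],[0,0,0,0,0,0,0.1],[0,0,0,0,0,0,0.4],[0,0,0,0,0,0,0.7],[0,0,0,0,0,0,1],[0,0,0,0,0,0,1],[0,0,0,0,0,0,1],[0,0,0,0,0,0,1]]
  force: 20

```text
time: 22.4
tool_pos: [0.5999, -0.0161, 0.1982]
tcp_rot: [0.156, 0.988, 0.001, 0.003]
wrist_force: [-0.4, 0.6, -0.5]
grip_width: 0.0856
```

Emit:
drive_tool:
  rows:
    - [[0,0,-0.5,0,0,0,1],[0,0,-1.0,0,0,0,1],[0,0,-1.5,0,0,0,1],[0,0,-1.8,0,0,0,1],[0,0,-1.8,0,0,0,1],[0,0,-1.8,0,0,0,1],[0,0,-1.0,0,0,0,1],[0,0,-0.5,0,0,0,1],[0,0,0,0,0,0,1]]

```text
time: 23.15
tool_pos: [0.5989, -0.0165, 0.3064]
tcp_rot: [0.157, 0.988, 0.001, 0.004]
wrist_force: [0.5, 0.1, 0.6]
grip_width: 0.0852
```

```bash
python3 d.py 0.597 -0.0165 0.3;python3 - <<'E'
from cell import robot, grab_frame
import cv2
for n in("side",):
    f=grab_frame(n); x,y=(240,80); cv2.imwrite(f"pics/{n}8.png",cv2.resize(f["color"][y:y+145,x:x+160],None,fx=4,fy=4,interpolation=cv2.INTER_CUBIC))
E
```

```text
t 23.15 pos [ 0.599 -0.016  0.306] q [0.157 0.988 0.001 0.004] w 0.08523724970557763 F [0.458 0.089 0.615] M [-0.036  0.006  0.019] j [-0.248  0.349  0.219  1.758 -0.087  1.036  1.258]
tool delta cm [ 0.183 -0.064  0.64 ] norm 0.6689473026587688 rot fix [ 0.003  0.007 -0.   ]
```

View pics/side8.png

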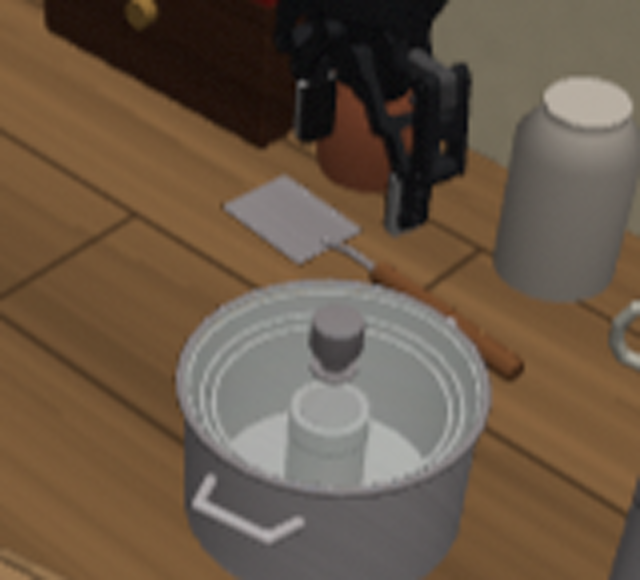

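In the side view the lid lies on the rim with its knob up at (337,335) and the tin upright beneath it. I'll move the arm aside and check from the top as well.

Emit:
drive_tool:
  rows:
    - [[0.5,0.8,0,0,0,0,1],[1.0,1.8,-0.2,0,0,0,1],[1.2,2.4,-0.2,0,0,0,1],[1.2,2.4,0,0,0,0,1],[1.2,2.4,0,0,0,0,1],[1.2,2.4,0,0,0,0,1],[1.2,2.4,0,0,0,0,1],[1.2,2.4,0,0,0,0,1],[1.2,2.4,0,0,0,0,1],[1.2,2.4,0,0,0,0,1],[1,2,0,0,0,0,1],[0.6,1.2,0,0,0,0,1],[0.2,0.4,0,0,0,0,1],[0,0,0,0,0,0,1],[0,0,0,0,0,0,1]]

```text
time: 24.45
tool_pos: [0.5413, 0.2822, 0.2912]
tcp_rot: [0.156, 0.988, -0.007, -0.01]
wrist_force: [0.2, -0.5, 0.8]
grip_width: 0.0851
```

Run:
```python
from cell import robot, grab_frame
import cv2
for n in("top","side"):
    f=grab_frame(n); x,y=(220,90) if n=="top" else (240,80); cv2.imwrite(f"pics/{n}9.png",cv2.resize(f["color"][y:y+145,x:x+160],None,fx=4,fy=4,interpolation=cv2.INTER_CUBIC))
```

```text
(no output)
```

View pics/top9.png

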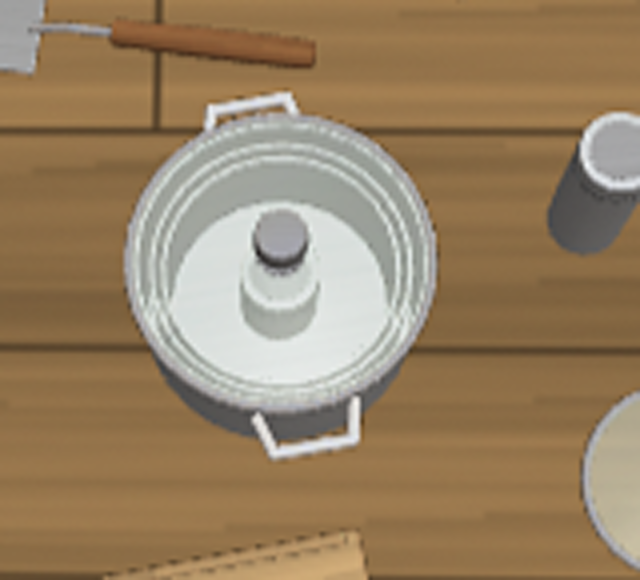

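View pics/side9.png

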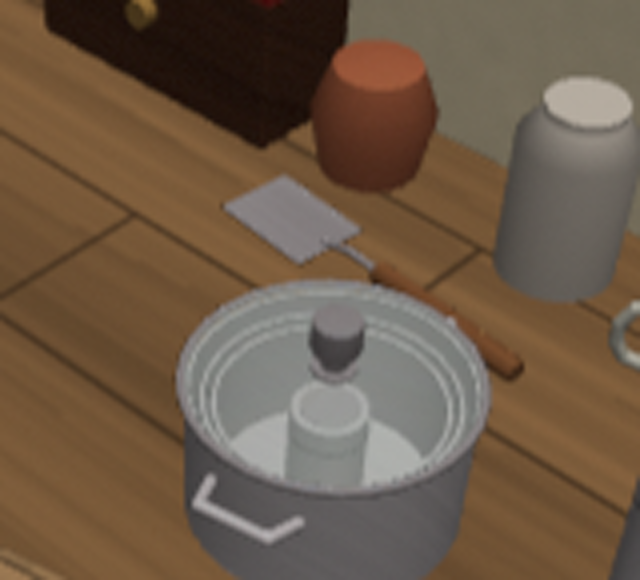

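Both views show the lid seated with the knob on the axis, at (281,237) in the top crop and (337,325) in the side crop, and the tin inside. I'll do a numeric check.

```bash
cat > c.py <<'E'
from h import *
np.set_printoptions(precision=4,suppress=True)
T=lambda *v:[None if a is None else (a+.5)/4-.5+o for a,o in zip(v,(220,220,90,90))]
S=lambda *v:[None if a is None else (a+.5)/4-.5+o for a,o in zip(v,(240,240,80,80))]
lid={"top":T(124,437,112,412),"side":S(176,490,279,495)}
kn={"top":T(255,309,209,263),"side":S(310,365,304,None)}
for k,o,r,z in(("lid",lid,.094,.102),("knob",kn,.016,.152)):
    print(k,fit(o,r,z),"free",fit(o,r)[0])
o=robot.get_obs();print(o["time"],o["wrist_force"],o["grip_width"],o["dq"])
E
python3 c.py
```

```text
lid (array([ 0.5979, -0.0142]), array([-0.0023, -0.512 ,  0.6828, -0.0643,  0.6116,  0.1484,  0.5038,
       -0.4623])) free [ 0.5972 -0.0145  0.1035]
knob (array([ 0.5952, -0.0152]), array([-0.2918,  0.1325,  0.3872,  0.1458,  0.2185,  0.2569, -0.4483])) free [ 0.5958 -0.015   0.1506]
24.65 [-0.498 -0.244  0.131] 0.08519083703064934 [-0.     -0.0024 -0.0038 -0.0037 -0.0022 -0.0015  0.0001]
```

```bash
python3 -c "
from cell import robot
print(robot.hand_in())"
```

```text
the job is handed in; nothing more can be done
None
```

The short tea tin stands upright on the floor of the innermost pot, and the large glass lid is on the outer pot, knob up. The job was handed in at about 24.7 s of the 64 s allowed.

**Placing:** The tin touched the pot floor with the tool at 0.116 m, where I expected it, at about 15 N. The lid touched the rim with about 5 N at the tool height predicted for fully home (0.1958 m). I released it there, so there was no drop.

**Last checks:**
- **Centring:** fits from both cameras put the lid within about 2 mm of the pot axis.
- **Height:** the flange came out at rim height, with the free fit at 0.1035 m against about 0.102 m expected.
- **Clearance:** the gripper is open and well clear, and the wrist force is near zero.

**Disagreements:**
- **Tilt:** the lid-edge and knob fits differ by 2–3 mm. Part of that also showed when the lid lay flat on the board, so I put it down to measurement error. It means level was only confirmed to a degree or two.
- **Carry:** one side view during the carry hinted at a tilt of about 2° in the grip. The lid looks level on the rim in the final pictures.

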